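# Check a gear against the master

### The job

Find the gear in the wooden rack whose teeth match the brass master gear. Lift it out and lay it flat on the plywood platform with its hub up, clear of the test plate, and let go; then take it again by the hub, set it flat on the steel test plate in full mesh with the master and turn it about a quarter turn so that the master runs round with it. Leave it lying in mesh; do not touch the master yourself, leave the other gear in the rack and disturb nothing else.

Things in the scene. Friction and masses are not known exactly. Their poses are not given: they have to be found in the camera images.
- gear_coarse_center (a point): ivory spur gear, 12 coarse teeth, the master's pitch: 83 mm across tips, 57 mm at roots, 16 mm thick, 0.25 kg; round hub 26 mm across stands 36 mm out of one face. Point: on the axis, mid-thickness; z along the axis to the hub (hub 8 to 44 mm along z), teeth at 15 + 30k degrees from +x. Starts on edge in either rack slot, hub to the robot's left, leaning a few degrees at most
- gear_fine_center (a point): the other ivory gear: same outer size, thickness and hub, but 20 fine teeth that do not fit the master. The point and z axis as on the first gear. Stands in the other slot, hub to the left, and stays there
- gear_rack: fixed wooden block 101 x 146 x 32 mm on the platform, origin at the centre of its underside (90 mm over the bench); two parallel slots run along its x, 45 mm either side of its origin in y. Each slot is 81 mm long, 19 mm wide, 24 mm deep, its floor 8 mm over the platform
- test_plate: fixed steel plate 100 x 170 x 8 mm on the platform, origin at the centre of its underside (90 mm over the bench), long side along its y. The master gear stands at y = -40 mm on it; the rest (y > 0) is free for the gear under test
- master_axis (a point): on the axis of the brass master gear, mid-thickness, 16.5 mm over the platform (as the middle of a gear lying on the plate). Master: 12 teeth, 83 mm across tips, 57 mm at roots, 16 mm thick, level, turns freely on a fixed post; a nut 22 mm across and stud stand 14 mm out of its top. In full mesh with a like gear the axes are 72 mm apart (73 runs easily)
- master_mark (a point): red dot on one tooth of the master, on that tooth's centre line 37 mm from the axis (point at half the thickness); it shows how the master is turned
- paste_pot: bystander: white pot with red cap, 52 mm across, 68 mm tall, at the right end of the platform; origin at the centre of its underside
- platform: fixed plywood platform on the bench that carries the work: 165 mm deep (x), 840 mm long (y), its top level at z = 90 mm; origin at the centre of its underside. A shelf hangs over the back of the bench: from 85 mm behind the platform's centre line, 450 mm over the bench, so keep the wrist in front of it
- steel_strip: bystander: flat steel strip 20 x 100 x 8 mm lying at the back edge of the platform; origin at the centre of its underside
- rivet_tin: bystander: small tin 70 x 99 x 34 mm with a coloured lid, at the right end of the platform; origin at the centre of its underside

How it is judged:
On the way, in this order (a step that is already met when the one before it is completed fails the run):
1. the coarse gear lies flat on the platform, hub up, let go, off the test plate and clear of the master (angle between gear_coarse_center's own z axis and vertical below 0.1 rad and height (world z) of gear_coarse_center below 0.103 m and horizontal distance between gear_coarse_center and master_axis above 0.09 m and contact force between gear_coarse and the fingers below 0.2 N), for 0.2 s.
2. the coarse gear lies flat on the plate in mesh with the master and has turned it by at least a seventh of a turn (angle between gear_coarse_center's own z axis and vertical below 0.12 rad and height (world z) of gear_coarse_center below 0.112 m and horizontal distance between gear_coarse_center and master_axis below 0.0775 m and distance of master_mark from where it was at the start of the episode above 0.032 m), for 0.1 s.
At the end, for the whole second after the job is handed in: The coarse gear lies flat (within 0.1 rad), hub up, at rest on the plate in mesh: axes at most 77.5 mm apart, its middle 13 to 20 mm over the platform. The master's red dot is over 32 mm from its start. The fine gear is within 20 mm of its start (angle between gear_coarse_center's own z axis and vertical below 0.1 rad and height (world z) of gear_coarse_center between 0.103 and 0.11 m and horizontal distance between gear_coarse_center and master_axis below 0.0775 m and distance of master_mark from where it was at the start of the episode above 0.032 m and distance of gear_fine_center from where it was at the start of the episode below 0.02 m and linear speed of gear_coarse below 0.02 m/s); the robot touches nothing.
It fails at once if the robot touches the master gear with more than 2 N (contact force between any of the fingers, the arm and master_gear above 2 N).
It fails at once if the fine gear is moved more than 20 mm (distance of gear_fine_center from where it was at the start of the episode above 0.02 m).
It fails at once if strip, pot or tin moved more than 30 mm (distance of any of steel_strip, paste_pot, rivet_tin from where it was at the start of the episode above 0.03 m).
It also fails if it takes over 56 s, if anything falls off the work surface, if the arm or the gripper's body presses on something with over 40 N, if the wrist force passes 120 N, or if a joint passes its speed limit or range.

### The arm

A 7-joint arm with a two-finger parallel gripper is mounted at the origin on a cart in front of the work surface, level with it; the furniture and walls round the work are solid. World frame = base frame: x ahead of the robot, y to its left, z up, the work surface at z = 0. Lengths are in m, angles in rad, forces in N, time in s.
With the tool pointing down it reaches from about 0.425 to 0.975 m from the base axis. Payload 16.7 kg.
Tool frame: the origin (TCP) lies midway between the tips of the shut fingers; the grasp point (between the pads) lies 19 mm behind it; z points along the fingers, y is the line along which they close (so a half turn about z gives the same grasp; the last joint's range is limited). The gripper opens to 85 mm and grips with 20 to 120 N. Pads are 22 mm wide; open, the fingers measure 114 mm over their backs; the gripper's body (76 mm by 85 mm) begins 54 mm behind the grasp point. The pads swing forward as they close: fully open they stand 13 mm farther back than shut.
Start: joints at [-1.294, 0.426, 0.074, 1.606, -0.034, 1.111, -0.067], TCP at [0.279, 0.615, 0.231] pointing down, gripper open.
Joint ranges: [-2.85, 2.85], [-0.5, 2.14], [-1.23, 1.37], [0.21, 2.46], [-1.02, 4.16], [0.16, 2.05], [-2.73, 2.73]. Speed limits (rad/s): [1.89, 1.89, 2.39, 2.39, 3.01, 3.01, 3.01].

### API

Orientations are given as a 3x3 rotation matrix whose columns are the frame's x, y, z axes.
In Python, from plant import ctrl, cams, finish_job, finder gives the robot as it stands.
- The arm moves only by the tool drive_tool, never from a script. Its argument "rows" is a list of rows, each a list of 3 entries, a list of its own where there are three numbers: the turn, a rotation vector about the tool's x, y, z each as a share of 5 degrees, from -1 to 1, then the shift along the tool's x, y, z each as a share of 0.02 m, from -1 to 1, then the finger opening in mm, from 0 to 85.4. A call has 1 to 8 rows; each row shifts and turns the commanded pose from where the row before left it, along the tool's axes as they then stand; what a row does not reach is not made up. A row lasts 1/12 s, in which the tool goes at most 41.7 mm and 7.16 degrees, less where a joint would pass 70% of its speed; a pose out of reach is approached as far as the arm can. A call with a number of a shift or a turn outside -1 to 1 is refused whole. A call with a gripper value outside its range is refused whole. The fingers move at their own pace and stop on an object; "force" is the grip in N (left out, the last holds). Time passes only in rows, so rows that do not move let the fingers close. It gives the time, the measured TCP pose, the force, the opening and the grip force at its end, in the units of the state.
- ctrl.get_obs(): the state, without advancing time (a new reading comes with each control period).
- cams.camera(name): name is "side" or "top" or "wrist"; returns the picture (480x640x3 uint8, red, green, blue); there is no depth.
- cams.calibration(name): a dict with "intrinsics" (3x3 intrinsics, pixels), "R" (3x3) and "t" (3): a world point X has camera coordinates R X + t; the wrist camera has in their place "mount" (4x4, takes a point from camera to tool coordinates, whose origin is the TCP and whose axes are the flange's). Camera axes: x right, y down, z forward; pixel columns grow to the right and rows downward; lengths in m; the calibration is good to about 2 mm. A picture is of the moment at which its call begins: read the wrist's pose just before it. calibration takes no time and is no camera call.
- finish_job(): hands the job in; it is judged then, once.
Trained networks look in the newest picture that a camera, given by its name, has taken for a name from the list of things; names that differ only in an ending like _2 or _b are one class to them, and where a whole thing is asked for, a point or a joint stands for the part that bears it (a point fixed in the world has none). Each returns a list of dicts, best first, with "p" (0 to 1); they miss things now and then, are a little off and sometimes report something else, mostly with a low value. They report only what shows in the picture. A call takes as long as a camera call.
- finder.search_frame(name, camera): "bbox" ([left, top, right, bottom] as shares, 0 to 1, of the picture: columns of its width, rows of its height, round what is visible of it).
The state is a dict: "time_s": time; "joint_pos": joint angles; "qvel": joint speeds; "effort": joint torques, N m; "position": TCP position; "orientation": TCP orientation; "force": force on the tool from outside, world axes, zero at the start; "moment": the same for the moment, N m; "gripper_width": finger opening in m; "finger_force": force on a finger pad.
Only numpy, scipy, OpenCV 4.12 (cv2) and the standard library are available. Lean on these libraries where they do the work, as an engineer would, in place of code of your own. Each camera call takes 0.05 s, during which the arm holds its last target. There are 200 camera calls.

## Working session

There is one attempt and no reset: what is moved stays moved. The work goes in short steps, Python scripts to look and compute and a tool call to move; the robot and the scene stay as the last step left them, time stands still between calls to the robot, and variables do not carry over. Pictures are saved under pics/ and viewed, at most 10 in all, crops included, and the job is handed in when it is done.

Besides the shell and the picture viewer there is one more tool, called after "Call:" by a JSON object that holds its "name" and its "arguments", one argument or row to a line. drive_tool: Moves the arm, as the interface text tells. Shift numbers are shares of 0.02 m and turn numbers shares of 5 degrees, none past 1 either way. Its arguments: {"type":"object","properties":{"rows":{"type":"array","items":{"type":"array"}},"force":{"type":"number"}},"required":["rows"]}

```bash
mkdir -p pics; ls; python3 - <<'E'
from plant import ctrl,cams,finder
import cv2,numpy as np
o=ctrl.get_obs();print({k:np.round(v,3).tolist() for k,v in o.items()})
for c in ["top","side"]:
    im=cams.camera(c);cv2.imwrite(f"pics/{c}0.png",im[:,:,::-1])
    k=cams.calibration(c);print(c,{a:np.round(b,4).tolist() for a,b in k.items()})
    for n in ["gear_coarse_center","gear_fine_center","gear_rack","test_plate","master_axis","master_mark","steel_strip"]:
        r=finder.search_frame(n,c);print(n,[(np.round(np.array(d['bbox'])*[640,480,640,480],0).tolist(),round(d['p'],2)) for d in r[:3]])
print(cams.calibration("wrist"))
E
```

```text
pics
{'time_s': 0.0, 'joint_pos': [-1.295, 0.427, 0.074, 1.607, -0.034, 1.111, -0.067], 'qvel': [-0.0, -0.001, 0.0, -0.001, -0.002, 0.001, -0.003], 'effort': [-0.0, -94.986, 3.761, -46.349, 0.019, 0.011, 0.0], 'position': [0.279, 0.614, 0.231], 'orientation': [[-0.911, 0.413, -0.0], [0.413, 0.911, -0.001], [-0.0, -0.001, -1.0]], 'force': [-0.252, 0.455, -0.322], 'moment': [0.063, -0.065, 0.024], 'finger_force': 0.0, 'gripper_width': 0.085}
top {'intrinsics': [[473.7676, 0.0, 322.9805], [0.0, 473.7676, 238.2421], [0.0, 0.0, 1.0]], 'R': [[0.007, -0.9999, -0.0088], [-0.9926, -0.0059, -0.1215], [0.1214, 0.0095, -0.9926]], 't': [-0.1773, 0.4956, 1.174]}
gear_coarse_center [([143.0, 217.0, 176.0, 250.0], 0.6)]
gear_fine_center [([182.0, 217.0, 212.0, 257.0], 0.96)]
gear_rack [([154.0, 209.0, 226.0, 263.0], 0.71)]
test_plate [([337.0, 216.0, 415.0, 271.0], 0.91), ([156.0, 215.0, 225.0, 262.0], 0.42)]
master_axis [([337.0, 216.0, 413.0, 271.0], 0.61)]
master_mark [([376.0, 231.0, 411.0, 264.0], 0.97)]
steel_strip [([266.0, 213.0, 308.0, 218.0], 0.88)]
side {'intrinsics': [[513.994, 0.0, 316.
[... 434 characters left out ...]
]
master_mark [([278.0, 291.0, 321.0, 329.0], 0.83)]
steel_strip [([329.0, 204.0, 336.0, 234.0], 0.58), ([279.0, 261.0, 336.0, 335.0], 0.36), ([290.0, 121.0, 315.0, 140.0], 0.17)]
{'intrinsics': array([[331.9347551 ,   0.        , 319.70874014],
       [  0.        , 331.9347551 , 244.33155133],
       [  0.        ,   0.        ,   1.        ]]), 'mount': array([[-1.60772692e-04, -9.65418961e-01, -2.60703287e-01,
         6.59148034e-02],
       [ 9.99999787e-01, -3.19941255e-04,  5.68096772e-04,
        -4.13098776e-04],
       [-6.31861132e-04, -2.60703140e-01,  9.65418807e-01,
        -1.43709054e-01],
       [ 0.00000000e+00,  0.00000000e+00,  0.00000000e+00,
         1.00000000e+00]])}
```

```bash
python3 - <<'E'
import cv2,numpy as np
t=cv2.imread("pics/top0.png");s=cv2.imread("pics/side0.png")
a=cv2.resize(t[195:285,130:430],(800,240),interpolation=cv2.INTER_CUBIC)
b=cv2.resize(s[100:190,250:350],(400,360),interpolation=cv2.INTER_CUBIC)
c=cv2.resize(s[250:340,260:360],(400,360),interpolation=cv2.INTER_CUBIC)
cv2.imwrite("pics/c0.png",np.vstack([a,np.hstack([b,c])]))
E
```

```text
(no output)
```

View pics/c0.png

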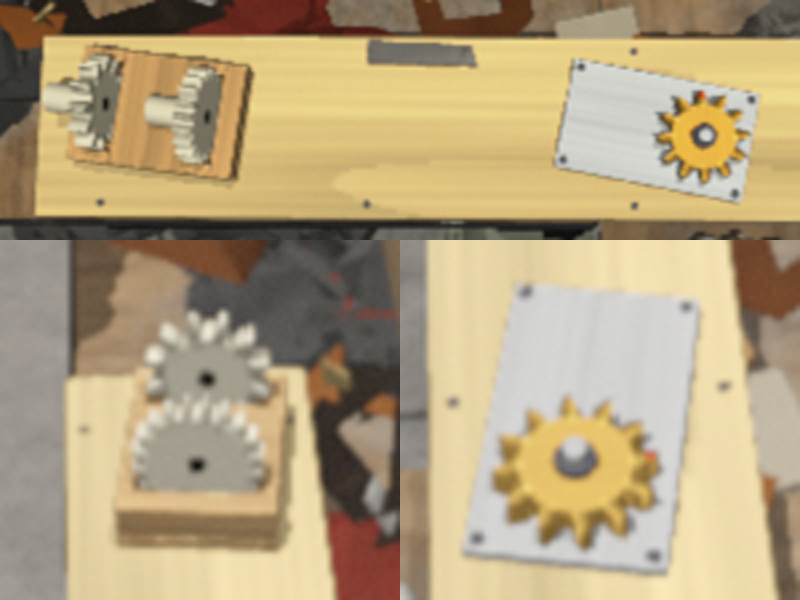

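View pics/top0.png

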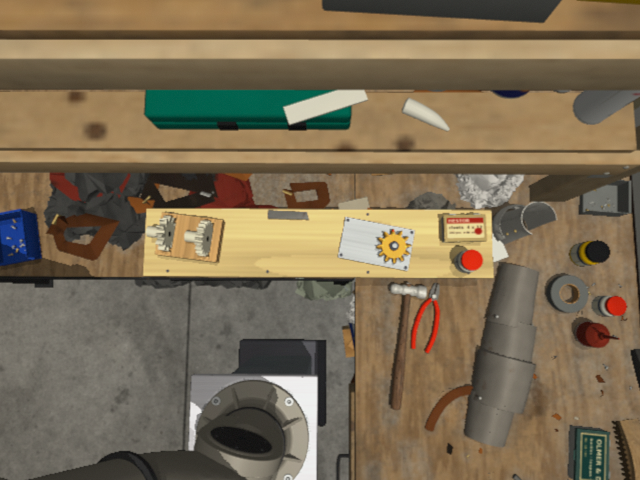

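```bash
cat > h.py <<'E'
from plant import ctrl,cams,finder,finish_job
import cv2,numpy as np
def ray(cam,uv,z,pose=None):
    k=cams.calibration(cam);d=np.linalg.inv(k['intrinsics'])@[uv[0],uv[1],1]
    if cam=='wrist':
        T=np.eye(4);T[:3,:3]=pose['orientation'];T[:3,3]=pose['position'];M=T@k['mount'];o=M[:3,3];d=M[:3,:3]@d
    else: o=-k['R'].T@k['t'];d=k['R'].T@d
    return o+d*(z-o[2])/d[2]
def proj(cam,X,pose=None):
    k=cams.calibration(cam);X=np.atleast_2d(X)
    if cam=='wrist':
        T=np.eye(4);T[:3,:3]=pose['orientation'];T[:3,3]=pose['position'];M=np.linalg.inv(T@k['mount']);R,t=M[:3,:3],M[:3,3]
    else:R,t=k['R'],np.array(k['t'])
    c=(X@np.array(R).T+t)@np.array(k['intrinsics']).T
    return c[:,:2]/c[:,2:]
E
python3 - <<'E'
from h import *
def c(u,v): return (130+(u+.5)*.375-.5,195+(v+.5)*.375-.5)
def P(n,u,v,z): print(n,np.round(ray('top',c(u,v),z),4)[:2])
for q in [(88,45),(252,67),(237,180),(67,158)]: P('rack',*q,.122)
for q in [(574,58),(759,94),(741,203),(554,166)]: P('plate',*q,.098)
P('nut',705,132,.1285);P('dot',702,96,.1145);
P('hubtip',46,97,.139);P('platBL',36,215,.09);P('platTL',45,37,.09);P('strip',422,53,.098)
def s(u,v): return (260+(u-400+.5)*.25-.5,250+(v-240+.5)*.25-.5)
print('nut side',ray('side',s(577,447),.1285),'dot',ray('side',s(650,456),.1145))
o=ctrl.get_obs();im=cams.camera('wrist');cv2.imwrite('pics/w0.png',im[:,:,::-1])
E
```

```text
rack [0.5468 0.2048]
rack [0.5279 0.0584]
rack [0.4277 0.0683]
rack [0.4461 0.2185]
plate [ 0.5416 -0.2272]
plate [ 0.5097 -0.3934]
plate [ 0.4118 -0.3758]
plate [ 0.4437 -0.2095]
nut [ 0.4717 -0.3403]
dot [ 0.5053 -0.3399]
hubtip [0.4977 0.2332]
platBL [0.3973 0.2556]
platTL [0.5597 0.256 ]
strip [ 0.5454 -0.0899]
nut side [ 0.46864181 -0.34148208  0.1285    ] dot [ 0.50414262 -0.33938069  0.1145    ]
```

View pics/w0.png

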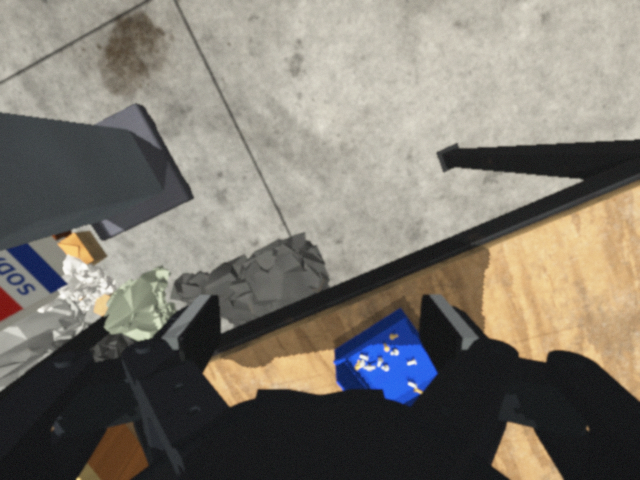

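Call:
{"name": "drive_tool", "arguments": {
  "rows": [
    [[0, 0, 0], [-0.96, -0.72, 0], 85],
    [[0, 0, 0], [-0.96, -0.72, 0], 85],
    [[0, 0, 0], [-0.96, -0.72, 0], 85],
    [[0, 0, 0], [-0.96, -0.72, 0], 85],
    [[0, 0, 0], [-0.96, -0.72, 0], 85],
    [[0, 0, 0], [-0.96, -0.72, 0], 85],
    [[0, 0, 0], [-0.96, -0.72, 0], 85],
    [[0, 0, 0], [-0.96, -0.72, 0], 85]
  ]
}}

```text
time_s: 1.52
position: [0.3716, 0.4453, 0.2314]
orientation: [[-0.911, 0.413, 0.0], [0.413, 0.911, 0.0], [0.0, 0.0, -1.0]]
force: [0.5, 0.9, -0.2]
gripper_width: 0.0851
finger_force: 0.0
```

Call:
{"name": "drive_tool", "arguments": {
  "rows": [
    [[0, 0, 0], [-0.96, -0.72, 0], 85],
    [[0, 0, 0], [-0.96, -0.72, 0], 85],
    [[0, 0, 0], [-0.96, -0.72, 0], 85],
    [[0, 0, 0], [-0.96, -0.72, 0], 85],
    [[0, 0, 0], [-0.96, -0.72, 0], 85],
    [[0, 0, 0], [-0.96, -0.72, 0], 85],
    [[0, 0, 0], [-0.96, -0.72, 0], 85],
    [[0, 0, 0], [-0.96, -0.72, 0], 85]
  ]
}}

```text
time_s: 2.18
position: [0.4639, 0.2769, 0.2315]
orientation: [[-0.911, 0.413, 0.0], [0.413, 0.911, 0.0], [-0.0, 0.0, -1.0]]
force: [-0.2, 0.1, 1.0]
gripper_width: 0.0854
finger_force: 0.0
```

Call:
{"name": "drive_tool", "arguments": {
  "rows": [
    [[0, 0, 1], [0, 0, 0], 85],
    [[0, 0, 1], [0, 0, 0], 85],
    [[0, 0, 1], [0, 0, 0], 85],
    [[0, 0, 1], [0, 0, 0], 85],
    [[0, 0, 1], [0, 0, 0], 85],
    [[0, 0, 1], [0, 0, 0], 85],
    [[0, 0, 1], [0, 0, 0], 85],
    [[0, 0, 1], [0, 0, 0], 85]
  ]
}}

```text
time_s: 2.85
position: [0.4634, 0.278, 0.2314]
orientation: [[-0.428, 0.904, 0.0], [0.904, 0.428, 0.0], [0.0, 0.0, -1.0]]
force: [0.5, 0.1, 0.0]
gripper_width: 0.0849
finger_force: 0.0
```

Call:
{"name": "drive_tool", "arguments": {
  "rows": [
    [[0, 0, 1], [0, 0, 0], 85],
    [[0, 0, 1], [0, 0, 0], 85],
    [[0, 0, 1], [0, 0, 0], 85],
    [[0, 0, 1], [0, 0, 0], 85],
    [[0, 0, 1], [0, 0, 0], 85],
    [[0, 0, 1], [0, 0, 0], 85],
    [[0, 0, 0.6], [0, 0, 0], 85]
  ]
}}

```text
time_s: 3.43
position: [0.4634, 0.278, 0.2314]
orientation: [[0.134, 0.991, 0.0], [0.991, -0.134, 0.0], [0.0, 0.0, -1.0]]
force: [0.0, -0.7, 0.9]
gripper_width: 0.0849
finger_force: 0.0
```

```bash
python3 - <<'E'
from h import *
o=ctrl.get_obs();im=cams.camera('wrist');cv2.imwrite('pics/w1.png',im[:,:,::-1])
print({k:np.round(v,3).tolist() for k,v in o.items()})
y=np.array([.128,.992,0])
for s in [0,8,44]:print(s,proj('wrist',np.array([.4928,.182,.139])+y*s/1000,o))
for n in ["gear_coarse_center","gear_fine_center","gear_rack"]:
    r=finder.search_frame(n,'wrist');print(n,[(np.round(np.array(d['bbox'])*[640,480,640,480],0).tolist(),round(d['p'],2)) for d in r[:3]])
E
```

```text
{'time_s': 3.433, 'joint_pos': [-1.006, 0.213, 0.403, 1.927, -0.097, 1.021, -0.694], 'qvel': [-0.071, 0.006, 0.086, 0.003, -0.021, 0.0, -0.548], 'effort': [0.79, -62.914, 4.631, -43.977, 0.049, 0.001, 0.796], 'position': [0.463, 0.278, 0.231], 'orientation': [[0.134, 0.991, 0.0], [0.991, -0.134, 0.0], [0.0, 0.0, -1.0]], 'force': [0.027, -0.727, 0.88], 'moment': [-0.024, 0.05, 0.028], 'finger_force': 0.0, 'gripper_width': 0.085}
0 [[371.76887911 355.3433987 ]]
8 [[372.11432006 346.58884217]]
44 [[373.73785129 305.44347174]]
gear_coarse_center [([323.0, 289.0, 423.0, 388.0], 0.98)]
gear_fine_center [([360.0, 387.0, 376.0, 389.0], 0.58)]
gear_rack [([308.0, 296.0, 422.0, 408.0], 0.72)]
```

View pics/w1.png

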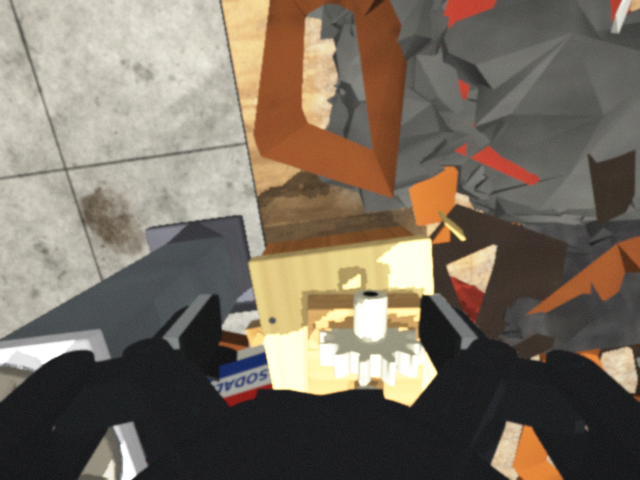

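```bash
python3 - <<'E'
from h import *
o=ctrl.get_obs()
R=np.array(o['orientation']);p=np.array(o['position'])
for z in (.139,.143):
    X=ray('wrist',(371,296),z,o);print(X, R.T@(X-p)*1000)
E
```

```text
[0.49737203 0.23413889 0.139     ] [-39.26609635  39.2784104   92.37348899]
[0.49693115 0.23598257 0.143     ] [-37.49264882  38.60824027  88.37358015]
```

Call:
{"name": "drive_tool", "arguments": {
  "rows": [
    [[0, 0, 0], [-0.83, 0.65, 0], 85],
    [[0, 0, 0], [-0.83, 0.65, 0], 85],
    [[0, 0, 0], [-0.84, 0.65, 0], 85],
    [[0, 0, 0], [0, 0, 0.9], 75],
    [[0, 0, 0], [0, 0, 0.9], 75],
    [[0, 0, 0], [0, 0, 0.9], 75],
    [[0, 0, 0], [0, 0, 0.9], 75]
  ]
}}

```text
time_s: 4.22
position: [0.4957, 0.2233, 0.1587]
orientation: [[0.127, 0.992, 0.0], [0.992, -0.127, 0.0], [0.0, 0.0, -1.0]]
force: [0.1, 0.3, 0.8]
gripper_width: 0.0748
finger_force: 0.0
```

Call:
{"name": "drive_tool", "arguments": {
  "rows": [
    [[0, 0, 0], [0, 0, 0.9], 60],
    [[0, 0, 0], [0, 0, 0.85], 50],
    [[0, 0, 0], [0, 0, 0], 40]
  ]
}}

```text
time_s: 4.47
position: [0.4942, 0.2226, 0.1216]
orientation: [[0.127, 0.992, -0.003], [0.992, -0.127, -0.002], [-0.003, -0.003, -1.0]]
force: [-0.7, 0.2, -0.8]
gripper_width: 0.0404
finger_force: 0.0
```

```bash
python3 - <<'E'
from h import *
o=ctrl.get_obs();im=cams.camera('wrist');cv2.imwrite('pics/w2.png',im[200:,160:560,::-1])
s=cams.camera('side');cv2.imwrite('pics/w2s.png',s[:,:,::-1])
a=cv2.resize(im[200:,160:560,::-1],(500,350));b=cv2.resize(s[90:190,240:360,::-1],(300,250));b=np.vstack([b,np.zeros((100,300,3),np.uint8)])
cv2.imwrite('pics/c2.png',np.hstack([a,b]))
print({k:np.round(v,3).tolist() for k,v in o.items()})
E
```

```text
{'time_s': 4.467, 'joint_pos': [-0.871, 0.364, 0.401, 2.021, -0.194, 0.798, -0.483], 'qvel': [-0.009, -0.041, 0.017, -0.039, 0.028, 0.07, -0.033], 'effort': [0.904, -71.969, 8.547, -37.342, -0.475, -1.488, 0.458], 'position': [0.494, 0.223, 0.122], 'orientation': [[0.127, 0.992, -0.003], [0.992, -0.127, -0.002], [-0.003, -0.003, -1.0]], 'force': [-0.663, 0.229, -0.797], 'moment': [-0.062, 0.033, 0.024], 'finger_force': 0.0, 'gripper_width': 0.04}
```

View pics/c2.png

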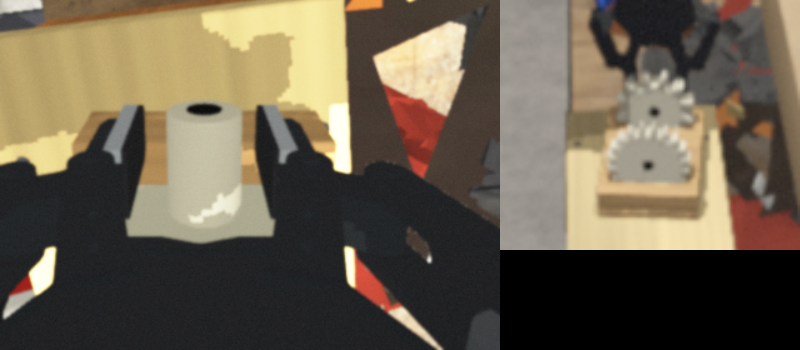

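Call:
{"name": "drive_tool", "arguments": {
  "rows": [
    [[0, 0, 0], [0, 0, 0], 20],
    [[0, 0, 0], [0, 0, 0], 15],
    [[0, 0, 0], [0, 0, 0], 15],
    [[0, 0, 0], [0, 0, 0], 15],
    [[0, 0, 0], [0, 0, 0], 15],
    [[0, 0, 0], [0, 0, 0], 15]
  ],
  "force": 70
}}

```text
time_s: 5.07
position: [0.4962, 0.2238, 0.1251]
orientation: [[0.129, 0.992, 0.001], [0.992, -0.129, 0.001], [0.001, 0.001, -1.0]]
force: [0.8, -0.7, 6.4]
gripper_width: 0.0237
finger_force: 69.0
```

Call:
{"name": "drive_tool", "arguments": {
  "rows": [
    [[0, 0, 0], [0, 0, -0.3], 15],
    [[0, 0, 0], [0, 0, -0.6], 15],
    [[0, 0, 0], [0, 0, -0.8], 15],
    [[0, 0, 0], [0, 0, -0.8], 15],
    [[0, 0, 0], [0, 0, -0.8], 15],
    [[0, 0, 0], [0, 0, -0.8], 15],
    [[0, 0, 0], [0, 0, -0.8], 15],
    [[0, 0, 0], [0, 0, -0.8], 15]
  ]
}}

```text
time_s: 5.73
position: [0.4954, 0.2231, 0.24]
orientation: [[0.129, 0.992, 0.0], [0.992, -0.129, 0.0], [0.0, 0.0, -1.0]]
force: [0.9, -0.2, -2.8]
gripper_width: 0.0233
finger_force: 69.1
```

```bash
python3 - <<'E'
from h import *
o=ctrl.get_obs();im=cams.camera('wrist')
s=cams.camera('side')
a=cv2.resize(im[200:,160:560,::-1],(500,350));b=cv2.resize(s[70:190,240:360,::-1],(300,300));b=np.vstack([b,np.zeros((50,300,3),np.uint8)])
cv2.imwrite('pics/c3.png',np.hstack([a,b]))
print({k:np.round(v,3).tolist() for k,v in o.items()})
E
```

```text
{'time_s': 5.733, 'joint_pos': [-0.923, 0.211, 0.444, 1.913, -0.105, 1.04, -0.564], 'qvel': [-0.065, -0.214, 0.037, -0.212, 0.122, 0.401, -0.11], 'effort': [1.03, -61.129, 5.532, -43.972, -0.274, -1.218, 0.342], 'position': [0.495, 0.223, 0.24], 'orientation': [[0.129, 0.992, 0.0], [0.992, -0.129, 0.0], [0.0, 0.0, -1.0]], 'force': [0.879, -0.215, -2.804], 'moment': [0.091, -0.03, -0.03], 'finger_force': 69.11, 'gripper_width': 0.023}
```

View pics/c3.png

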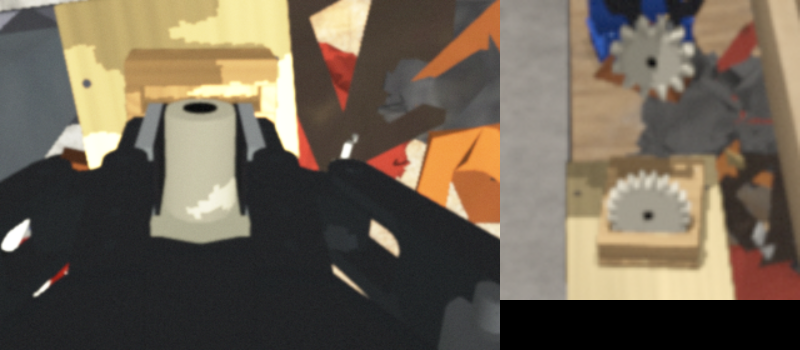

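Call:
{"name": "drive_tool", "arguments": {
  "rows": [
    [[0, 0, 0], [-1, 0, -0.5], 15],
    [[0, 0, 0], [-1, 0, 0], 15],
    [[0, 0, 0], [-1, 0, 0], 15],
    [[0, 0, 0], [-1, 0, 0], 15],
    [[0, 0, 0], [-1, 0, 0], 15],
    [[0, 0, 0], [-1, 0, 0], 15],
    [[0, 0, 0], [-1, 0, 0], 15],
    [[0, 0, 0], [-1, 0, 0], 15]
  ]
}}

```text
time_s: 6.5
position: [0.4743, 0.0636, 0.2479]
orientation: [[0.129, 0.992, -0.001], [0.992, -0.129, -0.0], [-0.0, -0.001, -1.0]]
force: [0.3, 0.8, -2.0]
gripper_width: 0.0233
finger_force: 69.2
```

Call:
{"name": "drive_tool", "arguments": {
  "rows": [
    [[0, 0, 0], [-1, 0, 0], 15],
    [[0, 0, 0], [-1, 0, 0], 15],
    [[0, 0, 0], [-1, 0, 0], 15],
    [[0, 0, 0], [-1, 0, 0], 15],
    [[0, 1, 0], [0, 0, 0], 15],
    [[0, 1, 0], [0, 0, 0], 15],
    [[0, 1, 0], [0, 0, 0], 15],
    [[0, 1, 0], [0, 0, 0], 15]
  ]
}}

```text
time_s: 7.17
position: [0.4648, -0.0147, 0.2487]
orientation: [[0.12, 0.992, 0.047], [0.93, -0.129, 0.343], [0.346, 0.002, -0.938]]
force: [-1.0, 0.7, -3.9]
gripper_width: 0.0236
finger_force: 69.2
```

Call:
{"name": "drive_tool", "arguments": {
  "rows": [
    [[0, 1, 0], [0, 0, 0], 15],
    [[0, 1, 0], [0, 0, 0], 15],
    [[0, 1, 0], [0, 0, 0], 15],
    [[0, 1, 0], [0, 0, 0], 15],
    [[0, 0, 0], [0, 0, 0], 15],
    [[0, 0, 0], [0, 0, 0], 15]
  ]
}}

```text
time_s: 7.67
position: [0.4642, -0.0158, 0.247]
orientation: [[0.103, 0.991, 0.082], [0.761, -0.132, 0.635], [0.641, -0.003, -0.768]]
force: [0.6, -0.5, -2.9]
gripper_width: 0.0234
finger_force: 69.3
```

```bash
python3 - <<'E'
from h import *
o=ctrl.get_obs()
print({k:np.round(v,3).tolist() for k,v in o.items()})
E
```

```text
{'time_s': 7.667, 'joint_pos': [-0.274, 0.249, 0.737, 2.1, -0.859, 1.288, 0.775], 'qvel': [-0.043, -0.035, -0.009, -0.013, 0.024, -0.018, -0.035], 'effort': [2.989, -51.618, 8.444, -37.531, -4.065, 4.003, 1.405], 'position': [0.464, -0.016, 0.247], 'orientation': [[0.103, 0.991, 0.082], [0.761, -0.132, 0.635], [0.641, -0.003, -0.768]], 'force': [0.571, -0.455, -2.891], 'moment': [-1.015, 0.094, -0.011], 'finger_force': 69.256, 'gripper_width': 0.023}
```

Call:
{"name": "drive_tool", "arguments": {
  "rows": [
    [[0, 0, 0], [-0.64, 0, 0.77], 15],
    [[0, 0, 0], [-0.64, 0, 0.77], 15],
    [[0, 0, 0], [-0.64, 0, 0.77], 15],
    [[0, 0, 0], [-0.64, 0, 0.77], 15],
    [[0, 0, 0], [-0.64, 0, 0.77], 15],
    [[0, 0, 0], [0, 0, 0], 15]
  ]
}}

```text
time_s: 8.17
position: [0.4635, -0.0128, 0.1458]
orientation: [[0.099, 0.992, 0.078], [0.761, -0.126, 0.636], [0.641, -0.004, -0.768]]
force: [-1.6, 1.1, -2.6]
gripper_width: 0.0234
finger_force: 69.3
```

```bash
python3 - <<'E'
from h import *
o=ctrl.get_obs()
print({k:np.round(v,3).tolist() for k,v in o.items()})
s=cams.camera('side');t=cams.camera('top')
a=cv2.resize(s[130:290,240:400,::-1],(400,400));b=cv2.resize(t[180:300,200:320,::-1],(400,400))
cv2.imwrite('pics/c4.png',np.hstack([a,b]))
E
```

```text
{'time_s': 8.167, 'joint_pos': [-0.154, 0.425, 0.617, 2.172, -0.999, 1.181, 0.999], 'qvel': [-0.027, -0.049, 0.065, -0.031, 0.03, 0.07, -0.061], 'effort': [2.317, -66.87, 9.689, -29.623, -3.293, 2.695, 1.441], 'position': [0.464, -0.013, 0.146], 'orientation': [[0.099, 0.992, 0.078], [0.761, -0.126, 0.636], [0.641, -0.004, -0.768]], 'force': [-1.626, 1.085, -2.611], 'moment': [-1.036, 0.205, 0.064], 'finger_force': 69.34, 'gripper_width': 0.023}
```

View pics/c4.png

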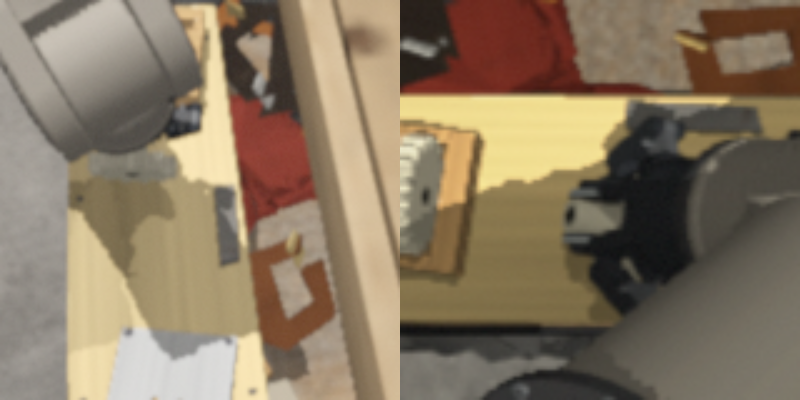

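Call:
{"name": "drive_tool", "arguments": {
  "rows": [
    [[0, -0.5, 0], [-0.3, 0, 0.4], 15],
    [[0, -0.5, 0], [-0.25, 0, 0.35], 15],
    [[0, 0, 0], [0, 0, 0], 15]
  ],
  "force": 25
}}

```text
time_s: 8.52
position: [0.4667, -0.0118, 0.1326]
orientation: [[0.101, 0.992, 0.076], [0.813, -0.127, 0.569], [0.574, 0.004, -0.819]]
force: [-2.2, -2.9, 19.0]
gripper_width: 0.0239
finger_force: 75.5
```

```bash
python3 - <<'E'
from h import *
o=ctrl.get_obs()
print({k:np.round(v,3).tolist() for k,v in o.items()})
E
```

```text
{'time_s': 8.517, 'joint_pos': [-0.219, 0.409, 0.634, 2.185, -0.975, 1.091, 0.954], 'qvel': [0.026, 0.003, 0.014, -0.003, -0.005, 0.036, 0.035], 'effort': [-2.954, -57.357, 7.835, -24.434, -1.11, -0.104, -0.716], 'position': [0.467, -0.012, 0.133], 'orientation': [[0.101, 0.992, 0.076], [0.813, -0.127, 0.569], [0.574, 0.004, -0.819]], 'force': [-2.172, -2.85, 19.029], 'moment': [0.915, 0.212, 0.269], 'finger_force': 75.476, 'gripper_width': 0.024}
```

Call:
{"name": "drive_tool", "arguments": {
  "rows": [
    [[0, 0, 0], [-0.33, 0.05, -0.23], 15],
    [[0, 0, 0], [-0.33, 0.05, -0.23], 15],
    [[0, 0, 0], [-0.35, 0.05, -0.2], 15],
    [[0, 0, 0], [-0.4, 0.05, -0.1], 15],
    [[0, 0, 0], [0, 0, 0], 15]
  ],
  "force": 25
}}

```text
time_s: 8.93
position: [0.4666, -0.0447, 0.1301]
orientation: [[0.102, 0.992, 0.077], [0.81, -0.128, 0.572], [0.577, 0.004, -0.816]]
force: [-5.9, 2.5, 37.1]
gripper_width: 0.0233
finger_force: 79.9
```

```bash
python3 - <<'E'
from h import *
o=ctrl.get_obs()
print({k:np.round(v,3).tolist() for k,v in o.items()})
w=cams.camera('wrist');t=cams.camera('top')
a=cv2.resize(w[180:,160:560,::-1],(400,300));b=cv2.resize(t[180:300,200:320,::-1],(300,300))
cv2.imwrite('pics/c5.png',np.hstack([a,b]))
E
```

```text
{'time_s': 8.933, 'joint_pos': [-0.156, 0.443, 0.647, 2.156, -0.96, 1.135, 1.003], 'qvel': [-0.013, -0.01, -0.003, 0.006, -0.0, -0.017, -0.022], 'effort': [1.757, -50.986, 11.386, -24.249, 0.635, -4.319, 0.589], 'position': [0.467, -0.045, 0.13], 'orientation': [[0.102, 0.992, 0.077], [0.81, -0.128, 0.572], [0.577, 0.004, -0.816]], 'force': [-5.889, 2.543, 37.056], 'moment': [4.503, 0.45, 0.689], 'finger_force': 79.878, 'gripper_width': 0.023}
```

View pics/c5.png

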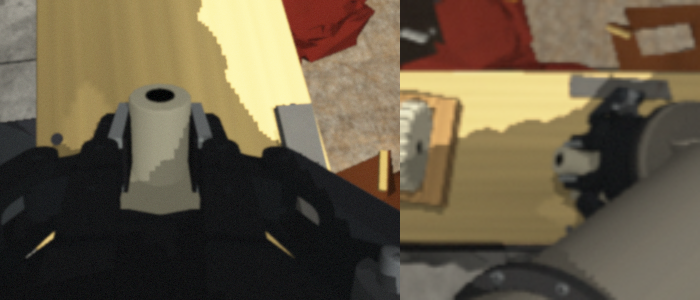

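Call:
{"name": "drive_tool", "arguments": {
  "rows": [
    [[0, 0, 0], [0.1, 0, -0.14], 15],
    [[0, 0, 0], [0.07, 0, -0.1], 18],
    [[0, 0, 0], [0, 0, 0], 28],
    [[0, 0, 0], [0, 0, 0], 35],
    [[0, 0, 0], [0, 0, 0], 50],
    [[0, 0, 0], [0, 0, 0], 70],
    [[0, 0, 0], [0, 0, 0], 85],
    [[0, 0, 0], [0, 0, 0], 85]
  ],
  "force": 20
}}

```text
time_s: 9.7
position: [0.4647, -0.0454, 0.1316]
orientation: [[0.106, 0.992, 0.074], [0.812, -0.129, 0.569], [0.573, -0.0, -0.819]]
force: [-1.0, -0.1, -0.4]
gripper_width: 0.0812
finger_force: 0.0
```

Call:
{"name": "drive_tool", "arguments": {
  "rows": [
    [[0, 0, 0], [0.57, 0, -0.82], 85],
    [[0, 0, 0], [0.57, 0, -0.82], 85],
    [[0, 0, 0], [0.57, 0, -0.82], 85],
    [[0, 0, 0], [0.57, 0, -0.82], 85],
    [[0, -1, 0], [0, 0, 0], 85],
    [[0, -1, 0], [0, 0, 0], 85],
    [[0, -1, 0], [0, 0, 0], 85],
    [[0, -1, 0], [0, 0, 0], 85]
  ]
}}

```text
time_s: 10.37
position: [0.4652, -0.0462, 0.2122]
orientation: [[0.125, 0.991, 0.036], [0.959, -0.13, 0.253], [0.256, 0.002, -0.967]]
force: [-0.4, -0.2, -0.4]
gripper_width: 0.085
finger_force: 0.0
```

Call:
{"name": "drive_tool", "arguments": {
  "rows": [
    [[0, -1, 0], [0, 0, -1], 85],
    [[0, -1, 0], [0, 0, -1], 85],
    [[0, -1, 0], [0, 0, -1], 85],
    [[0, 0, 0], [-1, 0, 0], 85],
    [[0, 0, 0], [-1, 0, 0], 85],
    [[0, 0, 0], [-1, 0, 0], 85],
    [[0, 0, 0], [0, 0, 0], 85]
  ]
}}

```text
time_s: 10.95
position: [0.4549, -0.1186, 0.2708]
orientation: [[0.132, 0.991, 0.0], [0.991, -0.132, -0.0], [-0.0, 0.0, -1.0]]
force: [-1.1, 1.6, -0.5]
gripper_width: 0.0853
finger_force: 0.0
```

```bash
python3 - <<'E'
from h import *
o=ctrl.get_obs()
print({k:np.round(v,3).tolist() for k,v in o.items()})
w=cams.camera('wrist');t=cams.camera('top')
cv2.imwrite('pics/w6.png',w[:,:,::-1])
for c in ('wrist','top'):
  for n in ["gear_coarse_center","master_axis","master_mark","test_plate"]:
    r=finder.search_frame(n,c);print(c,n,[(np.round(np.array(d['bbox'])*[640,480,640,480],0).tolist(),round(d['p'],2)) for d in r[:2]])
cv2.imwrite('pics/t6.png',t[:,:,::-1])
b=cv2.resize(t[180:300,200:430,::-1],(575,300))
b=np.hstack([b,np.zeros((300,65,3),np.uint8)])
cv2.imwrite('pics/c6.png',np.vstack([cv2.resize(w[:,:,::-1],(400,300)).repeat(1,0) if 0 else w[180:480,:,::-1],b]))
E
```

```text
{'time_s': 10.95, 'joint_pos': [-0.643, 0.026, 0.791, 2.034, -0.02, 1.089, 0.025], 'qvel': [-0.022, 0.004, -0.048, 0.003, -0.007, -0.001, -0.077], 'effort': [-0.921, -30.195, 0.106, -46.484, -0.306, -0.084, 1.536], 'position': [0.455, -0.119, 0.271], 'orientation': [[0.132, 0.991, 0.0], [0.991, -0.132, -0.0], [-0.0, 0.0, -1.0]], 'force': [-1.1, 1.564, -0.478], 'moment': [-0.063, 0.035, 0.055], 'finger_force': 0.0, 'gripper_width': 0.085}
wrist gear_coarse_center [([277.0, 159.0, 360.0, 248.0], 0.73)]
wrist master_axis [([313.0, 308.0, 417.0, 403.0], 0.55)]
wrist master_mark [([336.0, 383.0, 375.0, 392.0], 0.5)]
wrist test_plate [([313.0, 306.0, 414.0, 401.0], 0.78)]
top gear_coarse_center []
top master_axis [([338.0, 216.0, 413.0, 273.0], 0.61)]
top master_mark [([376.0, 229.0, 408.0, 265.0], 0.61)]
top test_plate [([337.0, 216.0, 416.0, 269.0], 0.63)]
```

View pics/c6.png

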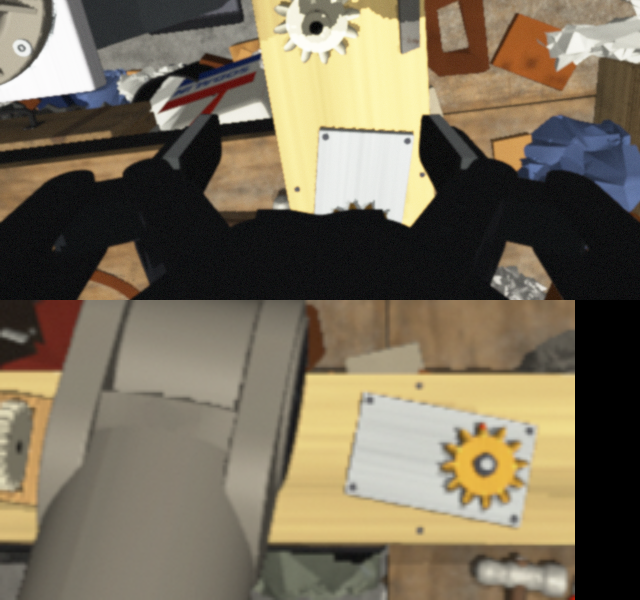

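```bash
cat >> h.py <<'E'
def phase(im,cam,c,z,mask,rs=(.034,.036,.038),pose=None):
    a=np.radians(np.arange(0,360,1.));s=0;best=[]
    for r in rs:
        X=np.c_[c[0]+r*np.cos(a),c[1]+r*np.sin(a),0*a+z];p=proj(cam,X,pose).astype(np.float32)
        v=cv2.remap(mask.astype(np.float32),p[:,:1],p[:,1:],cv2.INTER_LINEAR)[:,0]
        s=s+np.sum(v*np.exp(-12j*a))
    return np.degrees(-np.angle(s))/12,abs(s)/len(a)/len(rs)
E
python3 - <<'E'
from h import *
o=ctrl.get_obs()
w=cv2.imread('pics/w6.png')[:,:,::-1]
g=w[195:222,300:334].min(2).astype(float) if 0 else cv2.cvtColor(np.ascontiguousarray(w[195:222,300:334]),cv2.COLOR_RGB2GRAY)
ys,xs=np.where(g<60);u=(xs.mean()+300,ys.mean()+195);print('bore px',u,len(xs))
H=ray('wrist',u,.142,o);R=np.array(o['orientation']);p=np.array(o['position'])
print('hub',H,'tool delta mm',R.T@(H-p)*1000, 'other gear-centre est', ray('wrist',((277+360)/2,(159+248)/2),.12,o))
hsv=cv2.cvtColor(np.ascontiguousarray(w),cv2.COLOR_RGB2HSV)
m=((hsv[:,:,1]<60)&(hsv[:,:,2]>110))
print('gear phase',phase(w,'wrist',H,.106,m,pose=o))
t=cv2.imread('pics/t6.png')[:,:,::-1];h=cv2.cvtColor(np.ascontiguousarray(t),cv2.COLOR_RGB2HSV)
m2=(h[:,:,1]>110).astype(float)
for c in [(.470,-.3408),(.4717,-.3403),(.4695,-.342)]: print('master',phase(t,'top',c,.1145,m2))
# refine master centre: sat-mask centroid
n,l,st,ce=cv2.connectedComponentsWithStats((m2[215:270,335:415]>0).astype(np.uint8));
for i in range(1,n):
  if st[i,4]>200: print(st[i],ce[i]+[335,215],ray('top',ce[i]+[335,215],.1125))
E
```

```text
bore px (np.float64(315.5348837209302), np.float64(207.09302325581396)) 129
hub [ 0.45523556 -0.09097255  0.142     ] tool delta mm [ 23.94226363  -3.56439629 128.56248725] other gear-centre est [ 0.45757465 -0.0914198   0.12      ]
gear phase (np.float64(3.823259169893524), np.float64(0.28390568988049936))
master (np.float64(2.5131637026752105), np.float64(0.2578362987578465))
master (np.float64(2.4993093458324864), np.float64(0.21541690600659194))
master (np.float64(2.465561896036164), np.float64(0.22647954924464345))
[ 42  14  34  34 603] [392.973466   245.71973466] [ 0.46981921 -0.33991507  0.1125    ]
[  0  44  60  11 266] [357.94736842 265.2518797 ] [ 0.42325223 -0.25735887  0.1125    ]
```

Call:
{"name": "drive_tool", "arguments": {
  "rows": [
    [[0, 0, 0], [0.6, -0.09, 0.5], 75],
    [[0, 0, 0], [0.6, -0.09, 0.5], 70],
    [[0, 0, 0], [0, 0, 1], 70],
    [[0, 0, 0], [0, 0, 1], 70],
    [[0, 0, 0], [0, 0, 1], 70],
    [[0, 0, 0], [0, 0, 1], 70],
    [[0, 0, 0], [0, 0, 1], 60],
    [[0, 0, 0], [0, 0, 0], 60]
  ]
}}

```text
time_s: 12.12
position: [0.4529, -0.0899, 0.147]
orientation: [[0.128, 0.992, -0.006], [0.992, -0.128, -0.001], [-0.002, -0.005, -1.0]]
force: [-1.2, 0.9, -0.5]
gripper_width: 0.0598
finger_force: 0.0
```

```bash
python3 - <<'E'
from h import *
o=ctrl.get_obs();w=cams.camera('wrist');cv2.imwrite('pics/w7.png',w[:,:,::-1])
R=np.array(o['orientation']);p=np.array(o['position']);print(p,o['gripper_width'])
u0=proj('wrist',[.4552,-.091,.142],o)[0];print(u0)
g=cv2.cvtColor(w,cv2.COLOR_RGB2GRAY);a,b=int(u0[0])-22,int(u0[1])-22
n,l,st,ce=cv2.connectedComponentsWithStats((g[b:b+44,a:a+44]<70).astype(np.uint8))
for i in range(1,n):
    if st[i,4]>30:
        u=ce[i]+[a,b];X=ray('wrist',u,.142,o);print(st[i],u,X,R.T@(X-p)*1000)
E
```

```text
[ 0.45287271 -0.08992846  0.14699311] 0.05984347348585854
[325.23393803 296.46908426]
[ 12  20  22  21 372] [325.11021505 304.13709677] [ 0.45464008 -0.09500704  0.142     ] [-4.80185771  2.4290351   4.98884353]
```

Call:
{"name": "drive_tool", "arguments": {
  "rows": [
    [[0, 0, 0], [-0.22, 0.1, 0.5], 50],
    [[0, 0, 0], [0, 0, 0.6], 45],
    [[0, 0, 0], [0, 0, 0.6], 40],
    [[0, 0, 0], [0, 0, 0], 15],
    [[0, 0, 0], [0, 0, 0], 15],
    [[0, 0, 0], [0, 0, 0], 15],
    [[0, 0, 0], [0, 0, 0], 15],
    [[0, 0, 0], [0, 0, 0], 15]
  ],
  "force": 50
}}

```text
time_s: 12.83
position: [0.4569, -0.0956, 0.1173]
orientation: [[0.129, 0.992, 0.001], [0.992, -0.129, 0.0], [0.0, 0.001, -1.0]]
force: [0.8, 0.7, -2.6]
gripper_width: 0.0244
finger_force: 49.1
```

Call:
{"name": "drive_tool", "arguments": {
  "rows": [
    [[0, 0, 0], [0, 0, -0.4], 15],
    [[0, 0, 0], [0, 0, -0.7], 15],
    [[0, 0, 0], [0, 0, -0.9], 15],
    [[0, 0, 0], [0, 0, 0], 15]
  ]
}}

```text
time_s: 13.17
position: [0.458, -0.0963, 0.1595]
orientation: [[0.129, 0.992, 0.004], [0.992, -0.13, 0.0], [0.001, 0.004, -1.0]]
force: [1.3, 0.5, -2.3]
gripper_width: 0.0243
finger_force: 49.5
```

```bash
cat > m.py <<'E'
from h import *
o=ctrl.get_obs();w=cams.camera('wrist');cv2.imwrite('pics/w8.png',w[:,:,::-1])
R=np.array(o['orientation']);p=np.array(o['position']);print(np.round(p,4),np.round(R[:,0],3),np.round(R[2],3),np.round(o['force'],1),np.round(o['joint_pos'],2),o['gripper_width'])
u0=proj('wrist',p-R[:,2]*.03,o)[0];print(u0)
g=cv2.cvtColor(w,cv2.COLOR_RGB2GRAY);a,b=int(u0[0])-22,int(u0[1])-26
n,l,st,ce=cv2.connectedComponentsWithStats((g[b:b+52,a:a+44]<70).astype(np.uint8))
for i in range(1,n):
    if st[i,4]>30:
        u=ce[i]+[a,b];X=ray('wrist',u,p[2]+.030,o);print(st[i],u,X,R.T@(X-p)*1000)
E
python3 m.py
```

```text
[ 0.458  -0.0963  0.1595] [0.129 0.992 0.001] [ 0.001  0.004 -1.   ] [ 1.3  0.5 -2.3] [-0.59  0.21  0.76  2.16 -0.2   0.83  0.16] 0.024269299386153652
[320.27477881 332.3284252 ]
[  7   8  30  28 635] [319.47559055 327.69291339] [ 0.45779873 -0.09430171  0.18950149] [  1.96648813  -0.30461519 -29.99942724]
```

Call:
{"name": "drive_tool", "arguments": {
  "rows": [
    [[0, 0, 0], [-0.96, 0.3, 0], 15],
    [[0, 0, 0], [-0.96, 0.3, 0], 15],
    [[0, 0, 0], [-0.96, 0.3, 0], 15],
    [[0, 0, 0], [-0.96, 0.3, 0], 15],
    [[0, 0, 0], [-0.96, 0.3, 0], 15],
    [[0, 0, 0], [-0.96, 0.3, 0], 15],
    [[0, 0, 0], [-0.96, 0.3, 0], 15],
    [[0, 0, 0], [-0.96, 0.3, 0], 15]
  ]
}}

```text
time_s: 13.88
position: [0.4842, -0.2551, 0.1559]
orientation: [[0.129, 0.992, -0.001], [0.992, -0.129, 0.0], [0.0, -0.001, -1.0]]
force: [0.4, 0.5, -2.8]
gripper_width: 0.0244
finger_force: 49.5
```

Call:
{"name": "drive_tool", "arguments": {
  "rows": [
    [[0, 0, 0.87], [0, 0, 0], 15],
    [[0, 0, 0.87], [0, 0, 0], 15],
    [[0, 0, 0.88], [0, 0, 0], 15],
    [[0, 0, 0], [0, 0, 0], 15],
    [[0, 0, 0], [0, 0, 0], 15]
  ]
}}

```text
time_s: 14.3
position: [0.4842, -0.2541, 0.156]
orientation: [[0.348, 0.938, -0.001], [0.938, -0.348, -0.0], [-0.0, -0.001, -1.0]]
force: [0.2, 0.1, -3.5]
gripper_width: 0.024
finger_force: 49.6
```

```bash
sed -i 's/\.030/.0247/;s/\.03,/.0247,/' m.py; python3 m.py; python3 - <<'E'
from h import *
t=cams.camera('top');cv2.imwrite('pics/t8.png',t[:,:,::-1])
s=cams.camera('side');cv2.imwrite('pics/s8.png',s[:,:,::-1])
h=cv2.cvtColor(s,cv2.COLOR_RGB2HSV);m2=((h[:,:,1]>150)&(h[:,:,0]>12)&(h[:,:,0]<30)).astype(float)
print('master side',phase(s,'side',(.4695,-.3405),.1145,m2))
# mesh line calcs
o=ctrl.get_obs();p=np.array(o['position']);d=p[:2]-[.4695,-.3405];print(np.linalg.norm(d),np.degrees(np.arctan2(d[1],d[0])))
a=cv2.resize(s[190:350,230:390,::-1],(400,400));w=cv2.imread('pics/w8.png')
cv2.imwrite('pics/c8.png',np.hstack([a,cv2.resize(w[180:,160:560],(400,300)).repeat(1,0) if 0 else cv2.resize(w[180:,120:520],(400,400))]))
E
```

```text
[ 0.4842 -0.2541  0.156 ] [ 0.348  0.938 -0.   ] [-0.    -0.001 -1.   ] [ 0.2  0.1 -3.5] [-0.28  0.4   0.8   2.   -0.36  0.89  0.37] 0.024015852132441475
[320.07870844 325.36991339]
[  7  15  30  27 661] [319.4795764  327.36157337] [ 0.48369943 -0.25481326  0.1807462 ] [ -0.8788543   -0.23837173 -24.699443  ]
master side (np.float64(13.932316854549446), np.float64(0.041290083244767885))
0.0876282690554077 80.21937691165084
```

Call:
{"name": "drive_tool", "arguments": {
  "rows": [
    [[0, 0, 0], [0, 0, 0.7], 15],
    [[0, 0, 0], [0, 0, 0.7], 15],
    [[0, 0, 0], [0, 0, 0], 15],
    [[0, 0, 0], [0, 0, 0], 15]
  ]
}}

```text
time_s: 14.78
position: [0.484, -0.2543, 0.1284]
orientation: [[0.35, 0.937, -0.001], [0.937, -0.35, 0.0], [-0.0, -0.001, -1.0]]
force: [0.5, 0.5, -1.9]
gripper_width: 0.0245
finger_force: 49.6
```

Three mm above the plate; slide in at about 1.5 mm over it.

Call:
{"name": "drive_tool", "arguments": {
  "rows": [
    [[0, 0, 0], [0, 0, 0.08], 15],
    [[0, 0, 0], [-0.12, 0.025, 0], 15],
    [[0, 0, 0], [-0.12, 0.025, 0], 15],
    [[0, 0, 0], [-0.12, 0.025, 0], 15],
    [[0, 0, 0], [0, 0, 0], 15]
  ]
}}

```text
time_s: 15.2
position: [0.4833, -0.2623, 0.1274]
orientation: [[0.351, 0.936, 0.001], [0.936, -0.351, -0.0], [-0.0, 0.001, -1.0]]
force: [-0.4, -0.6, -3.5]
gripper_width: 0.0245
finger_force: 49.6
```

Call:
{"name": "drive_tool", "arguments": {
  "rows": [
    [[0, 0, 0], [-0.1, 0.02, 0], 15],
    [[0, 0, 0], [-0.1, 0.02, 0], 15],
    [[0, 0, 0], [0, 0, 0], 15]
  ]
}}

```text
time_s: 15.45
position: [0.4825, -0.2661, 0.1271]
orientation: [[0.351, 0.937, 0.0], [0.937, -0.351, -0.0], [-0.0, 0.0, -1.0]]
force: [-0.3, -0.2, -2.7]
gripper_width: 0.0244
finger_force: 49.6
```

Call:
{"name": "drive_tool", "arguments": {
  "rows": [
    [[0, 0, 0], [-0.06, 0.01, 0], 15],
    [[0, 0, 0], [0, 0, 0], 15],
    [[0, 0, 0], [0, 0, 0.08], 15],
    [[0, 0, 0], [0, 0, 0], 15]
  ]
}}

```text
time_s: 15.78
position: [0.4824, -0.2666, 0.1251]
orientation: [[0.35, 0.937, -0.0], [0.937, -0.35, 0.0], [-0.0, -0.0, -1.0]]
force: [1.4, 0.5, -3.4]
gripper_width: 0.0243
finger_force: 49.6
```

```bash
python3 m.py; python3 - <<'E'
from h import *
t=cams.camera('top');cv2.imwrite('pics/t9.png',t[:,:,::-1])
s=cams.camera('side');cv2.imwrite('pics/s9.png',s[:,:,::-1])
w=cv2.imread('pics/w8.png')
cv2.imwrite('pics/c9.png',np.hstack([cv2.resize(s[190:350,230:390,::-1],(400,400)),cv2.resize(t[180:300,310:430,::-1],(400,400))]))
for c,i in (('top',t),('side',s)):
    h=cv2.cvtColor(i,cv2.COLOR_RGB2HSV);r=(((h[:,:,0]<6)|(h[:,:,0]>174))&(h[:,:,1]>140)&(h[:,:,2]>100)).astype(np.uint8)
    u0=proj(c,[.4695,-.3405,.1145])[0]
    yy,xx=np.where(r);k=np.hypot(xx-u0[0],yy-u0[1])<32;print(c,u0,k.sum(), ray(c,(xx[k].mean(),yy[k].mean()),.1145) if k.any() else '')
E
```

```text
[ 0.4824 -0.2666  0.1251] [ 0.35   0.937 -0.   ] [-0. -0. -1.] [ 1.4  0.5 -3.4] [-0.21  0.45  0.77  2.02 -0.41  0.84  0.43] 0.02433706682471917
[320.0753769  325.36941397]
[  6  15  31  27 663] [319.46003017 327.21417798] [ 0.48184474 -0.26732746  0.14983544] [ -0.81368451  -0.24480513 -24.69990614]
top [393.3412902  245.76623264] 0 
side [304.44436495 305.15049004] 0
```

Call:
{"name": "drive_tool", "arguments": {
  "rows": [
    [[0, 0, 0], [-0.05, 0.01, 0.05], 15],
    [[0, 0, 0], [0, 0, 0], 15]
  ]
}}

```text
time_s: 16.1
position: [0.4824, -0.2676, 0.1246]
orientation: [[0.35, 0.937, 0.0], [0.937, -0.35, 0.001], [0.001, -0.0, -1.0]]
force: [-0.1, 2.7, 0.4]
gripper_width: 0.0243
finger_force: 50.1
```

Call:
{"name": "drive_tool", "arguments": {
  "rows": [
    [[0, 0, 0], [-0.05, 0.01, 0.05], 15],
    [[0, 0, 0], [0, 0, 0], 15]
  ]
}}

```text
time_s: 16.27
position: [0.4825, -0.2677, 0.1244]
orientation: [[0.35, 0.937, 0.001], [0.937, -0.35, 0.003], [0.003, -0.001, -1.0]]
force: [-7.3, 15.1, 29.0]
gripper_width: 0.024
finger_force: 53.1
```

Call:
{"name": "drive_tool", "arguments": {
  "rows": [
    [[0, 0, 0], [-0.05, 0.01, 0], 15],
    [[0, 0, 0], [0, 0, 0], 15]
  ]
}}

```text
time_s: 16.43
position: [0.4827, -0.2685, 0.1244]
orientation: [[0.349, 0.937, 0.001], [0.937, -0.349, 0.003], [0.003, 0.0, -1.0]]
force: [-5.5, 14.9, 27.1]
gripper_width: 0.0242
finger_force: 52.8
```

Call:
{"name": "drive_tool", "arguments": {
  "rows": [
    [[0, 0, 0], [0, 0, -0.05], 15],
    [[0, 0, 0], [0, 0, 0], 15]
  ]
}}

```text
time_s: 16.6
position: [0.4821, -0.2699, 0.1246]
orientation: [[0.35, 0.937, 0.0], [0.937, -0.35, -0.0], [0.0, 0.0, -1.0]]
force: [-0.1, 0.3, -3.3]
gripper_width: 0.0245
finger_force: 49.7
```

Call:
{"name": "drive_tool", "arguments": {
  "rows": [
    [[0, 0, 0.4], [0, 0, 0], 15],
    [[0, 0, 0.6], [0, 0, 0], 15],
    [[0, 0, 0.6], [0, 0, 0], 15],
    [[0, 0, 0], [0, 0, 0], 15]
  ]
}}

```text
time_s: 16.93
position: [0.4821, -0.2704, 0.1246]
orientation: [[0.48, 0.877, 0.0], [0.877, -0.48, -0.001], [-0.001, 0.001, -1.0]]
force: [0.3, -0.2, 3.7]
gripper_width: 0.0247
finger_force: 50.5
```

Call:
{"name": "drive_tool", "arguments": {
  "rows": [
    [[0, 0, 0], [0.04, -0.015, 0], 15],
    [[0, 0, 0.5], [0, 0, 0], 15],
    [[0, 0, 0.8], [0, 0, 0], 15],
    [[0, 0, 0.8], [0, 0, 0], 15],
    [[0, 0, 0.8], [0, 0, 0], 15],
    [[0, 0, 0.8], [0, 0, 0], 15],
    [[0, 0, 0.3], [0, 0, 0], 15],
    [[0, 0, 0], [0, 0, 0], 15]
  ]
}}

```text
time_s: 17.6
position: [0.4823, -0.2691, 0.1245]
orientation: [[0.749, 0.663, 0.0], [0.663, -0.749, -0.0], [-0.0, 0.001, -1.0]]
force: [0.7, 0.1, 5.8]
gripper_width: 0.0242
finger_force: 50.6
```

```bash
python3 m.py; python3 - <<'E'
from h import *
t=cams.camera('top');cv2.imwrite('pics/t10.png',t[:,:,::-1])
s=cams.camera('side');cv2.imwrite('pics/s10.png',s[:,:,::-1])
w=cams.camera('wrist')
cv2.imwrite('pics/c10.png',np.hstack([cv2.resize(s[230:350,240:360,::-1],(400,400)),np.vstack([cv2.resize(t[190:290,310:430,::-1],(400,333)),cv2.resize(w[:,:,::-1],(400,67)) ])]))
w8=w[:,:,::-1]
cv2.imwrite('pics/c10.png',np.hstack([cv2.resize(s[230:350,240:360,::-1],(400,400)),np.vstack([cv2.resize(t[195:285,320:440,::-1],(320,240)),cv2.resize(w8[200:440],(320,160))])]))
E
```

```text
[ 0.4823 -0.2691  0.1245] [ 0.749  0.663 -0.   ] [-0.     0.001 -1.   ] [0.7 0.1 5.8] [-0.3   0.5   0.89  2.02 -0.51  0.86  0.04] 0.024230065573993945
[319.64595318 325.32508584]
[  7  15  31  27 662] [319.56193353 327.19637462] [ 0.48169477 -0.26960403  0.14924529] [ -0.82528947  -0.03361024 -24.69992692]
```

View pics/c10.png

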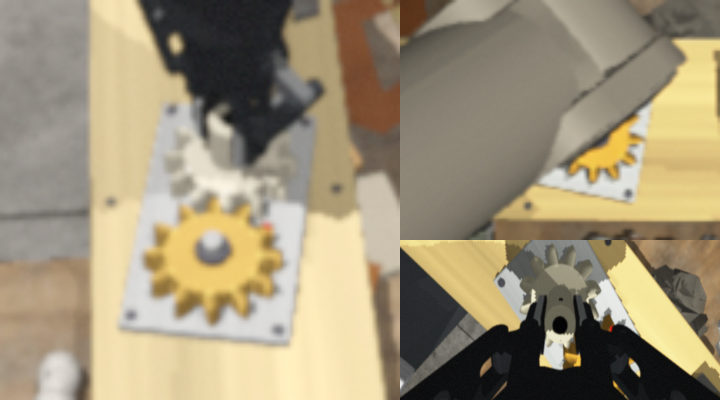

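Call:
{"name": "drive_tool", "arguments": {
  "rows": [
    [[0, 0, 0.5], [0, 0, 0], 15],
    [[0, 0, 0.8], [0, 0, 0], 15],
    [[0, 0, 0.8], [0, 0, 0], 15],
    [[0, 0, 0.8], [0, 0, 0], 15],
    [[0, 0, 0.8], [0, 0, 0], 15],
    [[0, 0, 0.8], [0, 0, 0], 15],
    [[0, 0, 0.8], [0, 0, 0], 15],
    [[0, 0, 0], [0, 0, 0], 15]
  ]
}}

```text
time_s: 18.47
position: [0.4823, -0.269, 0.1245]
orientation: [[0.967, 0.255, 0.0], [0.255, -0.967, -0.0], [0.0, 0.0, -1.0]]
force: [-0.2, 0.9, 8.6]
gripper_width: 0.0246
finger_force: 50.9
```

Call:
{"name": "drive_tool", "arguments": {
  "rows": [
    [[0, 0, 0.5], [0, 0, 0], 15],
    [[0, 0, 0.8], [0, 0, 0], 15],
    [[0, 0, 0.8], [0, 0, 0], 15],
    [[0, 0, 0.8], [0, 0, 0], 15],
    [[0, 0, 0.8], [0, 0, 0], 15],
    [[0, 0, 0.8], [0, 0, 0], 15],
    [[0, 0, 0.8], [0, 0, 0], 15],
    [[0, 0, 0], [0, 0, 0], 15]
  ]
}}

```text
time_s: 19.13
position: [0.4823, -0.2691, 0.1245]
orientation: [[0.979, -0.203, 0.0], [-0.203, -0.979, -0.0], [0.0, 0.0, -1.0]]
force: [-0.4, 1.8, 9.8]
gripper_width: 0.0243
finger_force: 51.0
```

```bash
python3 m.py; cat > r.py <<'E'
from h import *
for c in ('side','top'):
    s=cams.camera(c);cv2.imwrite(f'pics/{c}11.png',s[:,:,::-1])
    h=cv2.cvtColor(s,cv2.COLOR_RGB2HSV);u0=proj(c,[.4695,-.3405,.1145])[0]
    r=(((h[:,:,0]<8)|(h[:,:,0]>172))&(h[:,:,1]>110)&(h[:,:,2]>80));yy,xx=np.where(r);k=np.hypot(xx-u0[0],yy-u0[1])<26
    print(c,k.sum(),[(x,y) for x,y in zip(xx[k],yy[k])][:8], ray(c,(xx[k].mean(),yy[k].mean()),.1145) if k.any() else '')
    b=finder.search_frame('gear_coarse_center',c);print([(np.round(np.array(d['bbox'])*[640,480,640,480]).tolist(),round(d['p'],2)) for d in b[:1]])
E
python3 r.py
```

```text
[ 0.4823 -0.2691  0.1245] [ 0.979 -0.203  0.   ] [ 0.  0. -1.] [-0.4  1.8  9.8] [-0.43  0.63  1.13  2.02 -0.72  0.95 -0.69] 0.024342321245006234
[318.97047735 325.69349682]
[  8  15  31  28 685] [319.55036496 327.72116788] [ 0.48140245 -0.26910848  0.149245  ] [ -0.89506076   0.23024225 -24.70003912]
side 1 [(np.int64(305), np.int64(290))] [ 0.47259316 -0.30386724  0.1145    ]
[([290.0, 263.0, 328.0, 295.0], 0.91)]
top 0 [] 
[]
```

Call:
{"name": "drive_tool", "arguments": {
  "rows": [
    [[0, 0, 0], [0, 0, 0], 28],
    [[0, 0, 0], [0, 0, 0], 34],
    [[0, 0, 0], [0, 0, 0], 40],
    [[0, 0, 0], [0, 0, 0], 44],
    [[0, 0, 0], [0, 0, 0], 44],
    [[0, 0, 0], [0, 0, -0.2], 44],
    [[0, 0, 0], [0, 0, -0.5], 44],
    [[0, 0, 0], [0, 0, -0.8], 44]
  ],
  "force": 20
}}

```text
time_s: 20.05
position: [0.4814, -0.2688, 0.1546]
orientation: [[0.98, -0.2, -0.002], [-0.2, -0.98, 0.0], [-0.002, 0.0, -1.0]]
force: [-0.4, -0.1, 0.1]
gripper_width: 0.044
finger_force: 0.0
```

Call:
{"name": "drive_tool", "arguments": {
  "rows": [
    [[0, 0, 0], [0, 0, -1], 44],
    [[0, 0, 0], [0, 0, -1], 44],
    [[0, 0, 0], [0, 0, -1], 44],
    [[0, 0, 0], [0, 0, -1], 44],
    [[0, 0, 0], [0, -1, 0], 44],
    [[0, 0, 0], [0, -1, 0], 44],
    [[0, 0, 0], [0, -1, 0], 44],
    [[0, 0, 0], [0, -1, 0], 44]
  ]
}}

```text
time_s: 20.72
position: [0.498, -0.19, 0.2353]
orientation: [[0.98, -0.2, 0.001], [-0.2, -0.98, 0.0], [0.001, -0.0, -1.0]]
force: [-0.5, -0.9, -0.2]
gripper_width: 0.0438
finger_force: 0.0
```

Call:
{"name": "drive_tool", "arguments": {
  "rows": [
    [[0, 0, 0], [0, -1, 0], 44],
    [[0, 0, 0], [0, -1, 0], 44],
    [[0, 0, 0], [0, -1, 0], 44],
    [[0, 0, 0], [0, -0.5, 0], 44],
    [[0, 0, 0], [0, 0, 0], 44],
    [[0, 0, 0], [0, 0, 0], 44]
  ]
}}

```text
time_s: 21.22
position: [0.5119, -0.1221, 0.2348]
orientation: [[0.98, -0.199, 0.0], [-0.199, -0.98, -0.0], [0.0, 0.0, -1.0]]
force: [0.4, -0.5, -0.8]
gripper_width: 0.0445
finger_force: 0.0
```

```bash
python3 r.py; python3 - <<'E'
from h import *
for c in ('side','top'):
    s=cv2.imread(f'pics/{c}11.png')
    for z,n in ((.150,'bore'),):
        u0=proj(c,[.4818,-.2695,z])[0];a,b=int(u0[0])-12,int(u0[1])-12
        g=cv2.cvtColor(s[b:b+24,a:a+24],cv2.COLOR_BGR2GRAY);m=np.unravel_index(g.argmin(),g.shape)
        print(c,u0,'darkest',(m[1]+a,m[0]+b),g.min(),ray(c,(m[1]+a,m[0]+b),z))
print(np.round(ctrl.get_obs()['position'],3))
E
```

```text
side 1 [(np.int64(305), np.int64(290))] [ 0.47259316 -0.30386724  0.1145    ]
[([290.0, 259.0, 328.0, 294.0], 0.96)]
top 2 [(np.int64(377), np.int64(243)), (np.int64(378), np.int64(243))] [ 0.47582291 -0.3033307   0.1145    ]
[([347.0, 226.0, 376.0, 256.0], 0.71)]
side [308.31297067 265.15648984] darkest (np.int64(308), np.int64(265)) 34 [ 0.48120218 -0.26905098  0.15      ]
top [364.28060835 238.57365947] darkest (np.int64(364), np.int64(237)) 23 [ 0.48541508 -0.26887298  0.15      ]
[ 0.512 -0.123  0.235]
```

```bash
python3 -c "
from plant import finish_job
print(finish_job())"
```

```text
the job is handed in; nothing more can be done
None
```

The job is handed in, with no verdict returned: the coarse gear was laid on the platform, then meshed and turned about 100°; it lies flat on the plate about 73 mm from the master's axis, and the red dot is about 47 mm from its start.

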